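# Spacer collar and snap ring onto a trolley axle

### The arm

A 7-joint arm with a two-finger parallel gripper is mounted at the origin on the work surface. World frame = base frame: x ahead of the robot, y to its left, z up, the work surface at z = 0. Lengths are in m, angles in rad, forces in N, time in s.
With the tool pointing down it reaches from about 0.4 to 0.875 m from the base axis. Payload 6.5 kg.
Tool frame: the origin (TCP) lies at the very end of the fingers, on their centre line; the grasp point (between the pads) lies 19 mm behind it; z points along the fingers, x is the direction in which the jaws open and shut, and the axes are right-handed (so a half turn about z gives the same grasp; the last joint's range is limited). The gripper opens to 88 mm and grips with 3 to 60 N. Pads are 18 mm wide; open, the fingers measure 123 mm over their backs; the gripper's body (75 mm by 187 mm) begins 45 mm behind the grasp point.
Start: joints at [-1.348, 0.536, -0.004, 1.538, 0.003, 1.067, -0.071], TCP at [0.185, 0.623, 0.239] pointing down, gripper open.
Joint ranges: [-2.7, 2.7], [-0.37, 2.16], [-1.27, 1.26], [0.24, 2.4], [-1.31, 4.45], [0.19, 1.91], [-2.76, 2.76]. Speed limits (rad/s): [2.39, 2.39, 3.14, 3.14, 3.14, 3.14, 3.14].

### API

Orientations are given as a unit quaternion [w, x, y, z].
In Python, from cell import env, vision gives the robot as it stands. The module is installed in compiled form; this text tells all that it offers. Calls block until the motion is done:
- env.move_ptp(position, orientation): joint-space move of the TCP to a pose.
- env.move_straight(position, max_speed=0.15, rotation=None): straight line of the TCP; rotation=None keeps the orientation; max_speed is the mean speed in m/s.
- env.goto_joints(angles): joint-space move.
- env.gripper_to(opening, grip_force=None): opening from 0.0 (shut) to 1.0 (fully open); grip_force is the grip in N (None keeps the last); returns when the fingers have stopped.
- env.sleep(seconds).
- env.solve_ik(position, orientation): joint angles nearest the present ones, or None.
- env.observe(): the state.
- vision.capture(name): name is "scene" or "top"; returns the picture (480x640x3 uint8, red, green, blue); there is no depth.
- vision.camera_model(name): a dict with "K" (3x3 intrinsics, pixels), "dist" ([k1, k2, p1, p2, k3] as OpenCV has them; the pictures are not rectified), "rvec" (rotation vector, rad) and "tvec" (3), from world to camera coordinates, as OpenCV has them. Camera axes: x right, y down, z forward; pixel columns grow to the right and rows downward; lengths in m; the calibration is good to about 2 mm. A picture is of the moment at which its call begins. camera_model takes no time and is no camera call.
A pose or a line that the arm cannot do raises env.IKError and nothing moves.
- env.job_done(): hands the job in, once; it reports no verdict.
The state is a dict: "time": time; "q": joint angles; "dq": joint speeds; "joint_torque": joint torques, N m; "tool_pos": TCP position; "eef_rot": TCP orientation; "contact_force": force on the tool from outside, world axes, zero at the start; "torque": the same for the moment, N m; "gripper_width": opening from 0.0 (shut) to 1.0 (fully open).
Only numpy, scipy, OpenCV 4.12 (cv2) and the standard library are available. Lean on these libraries where they do the work, as an engineer would, in place of code of your own. Each camera call takes 0.05 s, during which the arm holds its last target.

### The job

Fit the brass spacer collar from the blue tray over the upright axle stub so that it sits flat on the wheel's hub, and let go of it. Then take the red-handled snap-ring pliers, squeeze them to spread the ring on their tips, and slide the spread ring level down over the axle end until it is at the groove, just on top of the collar. Finish right there, still holding the pliers squeezed with the ring spread around the groove and not leaning hard on the collar, and leave everything else on the bench alone.

Things in the scene. Friction and masses are not known exactly. Their poses are not given: they have to be found in the camera images.
- axle: Fixed trolley wheel (black tyre 150 mm across, red rim) lying flat, its aluminium axle stub standing up in the middle. Origin on the axle's axis at bench level. Tyre top 52 mm up; steel hub face, 52 mm across, 58 mm up; axle 24 mm across; dark groove (19 mm across) 88 to 93.5 mm up; axle end 108 mm up, top 5 mm tapered to 16 mm across.
- hub_face (a point): Centre of the hub face, 58 mm above the bench, where the collar's underside must sit; z up.
- groove (a point): Point on the axle's axis, 90.5 mm above the bench, within the groove. z up.
- axle_end (a point): Centre of the axle's upper end, 108 mm above the bench.
- tray: Fixed shallow blue tray, 170 x 130 mm (its x and y), walls 16 mm high and 4 mm thick, inner floor about 4 mm above the bench. Origin at the centre of its underside.
- collar: Loose brass collar standing in the tray: 42 mm outer diameter, 27.6 mm bore, 30 mm high, 120 g or so. Origin at the centre of its underside, z along the bore. Seated on the hub its top is level with the lower edge of the groove.
- rest: Fixed wooden rest for the pliers: base board 6 mm high and two blocks 36 mm high, one under the pivot (x -24 to +20 mm, 50 mm wide), one under the handle ends (x -125 to -101 mm, 100 mm wide); between them the handles are free. Origin at bench level under the pivot, x from handles to tips.
- pliers: Loose snap-ring pliers, 180 g, flat on the rest, bent tips down with the snap ring hooked on (it stays on). Origin on the pivot axis at the underside of pivot and handles; x from handles to tips, z up. Two red handles, z 0 to 16 mm, x -39 to -117 mm, symmetric about x: at x = -60 mm they are 48 mm wide over all, 28 mm with parallel faces when squeezed. They balance about 20 mm behind the pivot.
- ring (a point): Centre of the spread opening of the steel snap ring, a level C 3 mm thick, at mid-thickness (20 mm below the pliers' origin; ring underside 21.5 mm below). Relaxed, its 21 mm opening will not pass the axle; fully spread, a 28 mm circle passes. This point is fixed on the pliers, at x = 52, y = 0, z = -20 mm in the pliers' frame.
- pliers_squeeze (a joint): Angle of each pliers handle: 0 relaxed, 0.16 rad fully squeezed (a stop). Squeezing the handles together spreads the tips and ring; a spring (about 10 N at x = -60 mm) reopens them.
- slug: Solid dark steel cylinder, 28 mm across, 18 mm high, also in the tray. Not to be moved.
- mug: Red mug, 80 mm across, 95 mm high; bystander.
- jar: Red jar, 100 mm high; bystander.
- screwdriver: Yellow-handled screwdriver lying in front of the robot; bystander.
- wrench: Steel spanner lying beyond the wheel; bystander.
There are look-alikes about, which are no part of the job. What is shaped like the pliers but turquoise is not meant. Of the things that look like the rest, the larger one is meant.

How it is judged:
By the outcome, as a careful person would: the job done as asked, in the order asked, and still so for the second after the job is handed in, while the arm keeps its last pose, push and grip.
It also fails if it takes over 51 s, if anything falls off the work surface, if the arm or the gripper's body presses on something with over 40 N, if the wrist force passes 120 N, or if a joint passes its speed limit or range.

## Working session

There is one attempt and no reset: what is moved stays moved. The work goes in short steps, each a Python script; the robot and the scene stay as the last script left them, time stands still between calls to the robot, and variables do not carry over. Pictures are saved under pics/ and viewed, and the job is handed in when it is done.

```bash
mkdir -p pics; ls
python3 - <<'E'
from cell import env, vision
import cv2
for n in("scene","top"):
    im=vision.capture(n); cv2.imwrite(f"pics/{n}0.png",im[:,:,::-1])
    print(n,vision.camera_model(n))
o=env.observe()
for k,v in o.items(): print(k,v)
E
```

```text
pics
scene {'K': array([[596.09349883,   0.        , 318.8835412 ],
       [  0.        , 596.09349883, 229.07082183],
       [  0.        ,   0.        ,   1.        ]]), 'dist': array([-0.05819039,  0.        ,  0.        ,  0.        ,  0.        ]), 'rvec': array([ 0.95457675,  2.2996566 , -1.25286638]), 'tvec': array([ 0.47863439, -0.12038216,  1.51583845])}
top {'K': array([[594.84613726,   0.        , 308.17007536],
       [  0.        , 594.84613726, 243.9654849 ],
       [  0.        ,   0.        ,   1.        ]]), 'dist': array([-0.13132473,  0.        ,  0.        ,  0.        ,  0.        ]), 'rvec': array([ 1.97629295, -2.23107677,  0.25001107]), 'tvec': array([-0.01121759,  0.61095119,  1.16790748])}
time 0.1
q [-1.34820359  0.5370766  -0.00441993  1.53877897  0.00262251  1.06727582
 -0.07119712]
dq [ 0.00098164 -0.00102145  0.00187596 -0.00132646 -0.00047398 -0.00016029
  0.00059577]
joint_torque [ 2.57162443e-03 -5.72078347e+01  9.94164683e-01 -2.52228695e+01
 -5.61424415e-02  1.34554159e-02  3.98866314e-05]
tool_pos [0.18498952 0.62254573 0.237934  ]
eef_rot [ 5.13702883e-04  8.01476096e-01  5.98026320e-01 -5.69153997e-04]
contact_force [-0.79159645  0.44324198 -0.14889665]
torque [ 0.00318066 -0.01160332  0.0228167 ]
gripper_width 1.004087497759117
```

View pics/scene0.png

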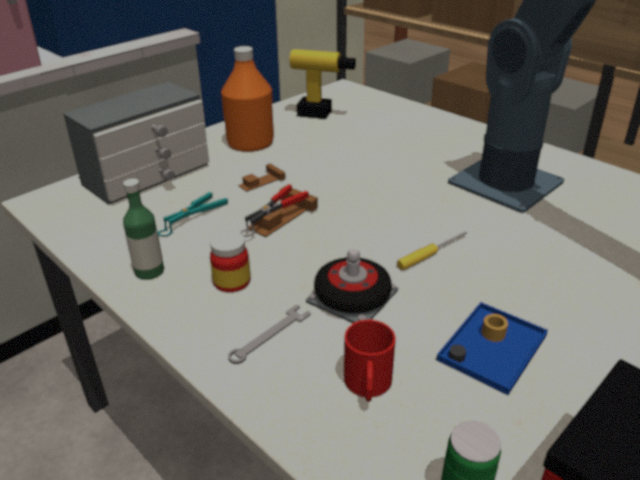

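View pics/top0.png

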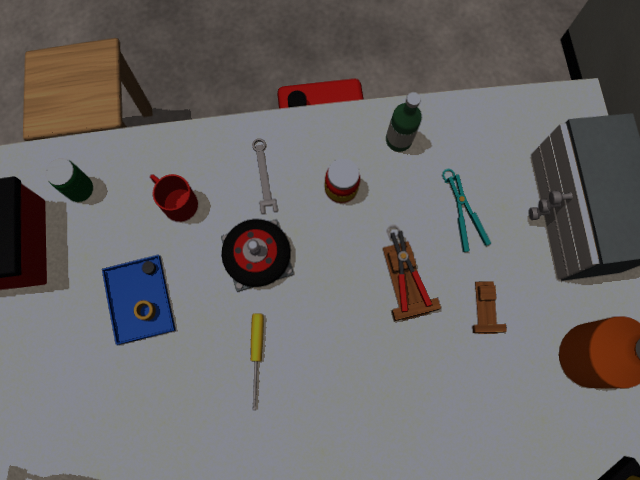

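Top view: red pliers at about (405,275) on the larger rest (412,285). The look-alikes are the turquoise pliers (465,210) and the small rest (488,308). The collar is at (144,310), with the slug beside it at (150,268). The wheel is at (256,252). I choose the red pliers, the larger rest and the hollow brass collar, and check them in close crops.

```bash
cat > h.py <<'E'
import numpy as np, cv2
from cell import env, vision
def cam(n):
    m=vision.camera_model(n); R=cv2.Rodrigues(np.array(m['rvec']))[0]; return m,R
def ray(n,uv):
    m,R=cam(n); p=cv2.undistortPoints(np.array([[uv]],float),m['K'],m['dist'])[0,0]
    return -R.T@np.array(m['tvec']), R.T@np.array([p[0],p[1],1.0])
def plane(n,uv,z):
    c,d=ray(n,uv); return c+d*(z-c[2])/d[2]
def tri(uv1,uv2,n1="top",n2="scene"):
    A=np.zeros((3,3));b=np.zeros(3);L=[]
    for n,uv in((n1,uv1),(n2,uv2)):
        c,d=ray(n,uv);d=d/np.linalg.norm(d);P=np.eye(3)-np.outer(d,d);A+=P;b+=P@c;L.append((c,d))
    x=np.linalg.solve(A,b); return x,[np.linalg.norm(np.cross(x-c,d)) for c,d in L]
def proj(n,X):
    m,R=cam(n); return cv2.projectPoints(np.atleast_2d(np.array(X,float)),m['rvec'],m['tvec'],m['K'],m['dist'])[0][:,0]
def crop(im,box,s,name):
    x0,y0,x1,y1=box; cv2.imwrite("pics/"+name,cv2.resize(im[y0:y1,x0:x1,::-1],None,fx=s,fy=s,interpolation=cv2.INTER_CUBIC))
E
python3 - <<'E'
from h import *
t=cv2.imread("pics/top0.png")[:,:,::-1];s=cv2.imread("pics/scene0.png")[:,:,::-1]
a=[cv2.resize(t[y:y+100,x:x+100],(400,400),interpolation=cv2.INTER_CUBIC) for x,y in((90,245),(205,200),)]
cv2.imwrite("pics/c1.png",np.hstack(a)[:,:,::-1])
a=[cv2.resize(im[y:y+100,x:x+100],(400,400),interpolation=cv2.INTER_CUBIC) for im,x,y in((t,360,220),(s,235,160))]
cv2.imwrite("pics/c2.png",np.hstack(a)[:,:,::-1])
a=[cv2.resize(im[y:y+100,x:x+100],(400,400),interpolation=cv2.INTER_CUBIC) for im,x,y in((s,305,230),(s,440,290))]
cv2.imwrite("pics/c3.png",np.hstack(a)[:,:,::-1])
E
```

```text
(no output)
```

View pics/c1.png

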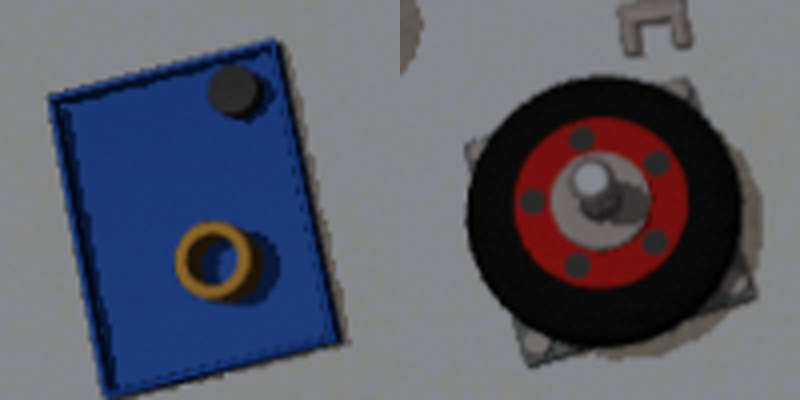

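View pics/c2.png

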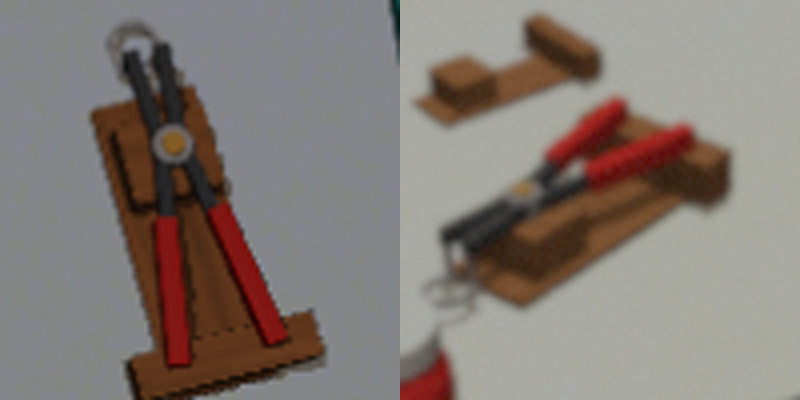

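View pics/c3.png

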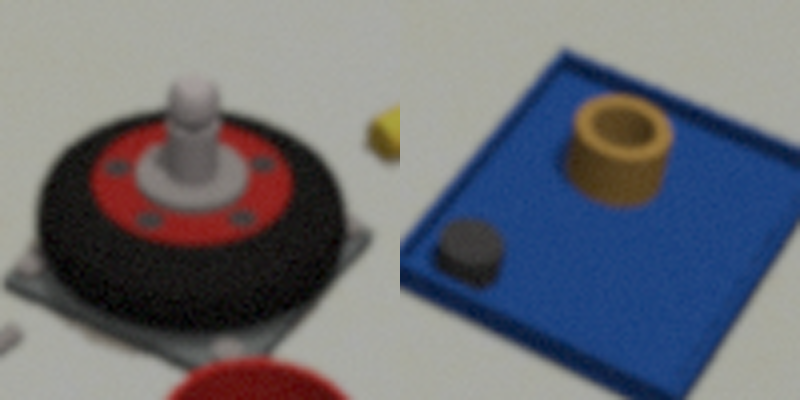

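The crops confirm the choice: hollow brass ring, red-handled pliers on the larger rest, bare axle. Next I cast the contours onto known heights and fit circles of known size.

```bash
cat >> h.py <<'E'
from scipy.optimize import least_squares
def circ(P,r=None):
    P=np.asarray(P)[:,:2]; c=P.mean(0)
    if r is None:
        f=lambda v:np.hypot(P[:,0]-v[0],P[:,1]-v[1])-v[2]; s=least_squares(f,[*c,.02],loss='soft_l1',f_scale=.001)
    else:
        f=lambda v:np.hypot(P[:,0]-v[0],P[:,1]-v[1])-r; s=least_squares(f,c,loss='soft_l1',f_scale=.001)
    return s.x, np.std(f(s.x))
def up(im,box,s=8):
    x0,y0,x1,y1=box; return cv2.resize(im[y0:y1,x0:x1],None,fx=s,fy=s,interpolation=cv2.INTER_CUBIC)
def topx(pts,box,s=8):
    return (np.asarray(pts,float).reshape(-1,2)+.5)/s-.5+np.array(box[:2])
def contours(mask): return sorted(cv2.findContours(mask.astype(np.uint8),cv2.RETR_CCOMP,cv2.CHAIN_APPROX_NONE)[0],key=cv2.contourArea,reverse=True)
E
cat > m1.py <<'E'
from h import *
import sys
ims={n:cv2.imread(f"pics/{n}0.png")[:,:,::-1] for n in("top","scene")}
B={"top":dict(wheel=(205,200,305,300),collar=(125,290,170,330)),"scene":dict(wheel=(305,240,405,320),collar=(470,305,520,350))}
for n in ims:
    b=B[n]["wheel"]; u=up(ims[n],b).astype(int)
    red=(u[...,0]>90)&(u[...,1]<60)
    cs=contours(cv2.morphologyEx(red.astype(np.uint8),cv2.MORPH_OPEN,np.ones((5,5))))
    outer=cs[0]
    print(n,"rim outer @55", circ([plane(n,p,.055) for p in topx(outer,b)]), [ (cv2.contourArea(c)/64, topx(c,b).mean(0).round(1)) for c in cs[:4]])
    for c in cs[1:2]:
        pts=topx(c,b); P=[plane(n,p,.058) for p in pts]; print("  hub", circ(P),circ(P,.026))
    # tyre
    dark=(u.max(2)<45); 
    b2=B[n]["collar"]; u=up(ims[n],b2).astype(int)
    br=(u[...,0]-u[...,2]>25)
    cs=contours(br)
    for c in cs[:2]:
        P=[plane(n,p,.034) for p in topx(c,b2)]; print("  collar",cv2.contourArea(c)/64,circ(P),topx(c,b2).mean(0))
E
python3 m1.py
python3 - <<'E'
from h import *
for n in("top","scene"):
    m,R=cam(n); print(n,(-R.T@m['tvec']).round(3),(R.T@[0,0,1]).round(3))
print(tri((252.3,244.8),(353,254)),plane("top",(252.3,244.8),.108),plane("scene",(353,252),.108))
E
```

```text
top rim outer @55 (array([0.60650767, 0.03145679, 0.04068524]), np.float64(0.008634870854677358)) [(510.7109375, array([248.6, 254.6])), (273.328125, array([265.5, 242.7])), (37.1015625, array([248.9, 265.9])), (36.6484375, array([237.8, 249.9]))]
  hub (array([0.60671185, 0.03060605, 0.0436488 ]), np.float64(0.007569641895441933)) (array([0.61656562, 0.01295898]), np.float64(0.00920759181632436))
  collar 295.203125 (array([0.51390217, 0.27740462, 0.02078433]), np.float64(0.0005262516598246792)) [143.54320652 309.87907609]
  collar 119.9296875 (array([0.51391275, 0.27775721, 0.01324248]), np.float64(0.0004568821452369434)) [142.97530069 309.49420103]
top [ 0.331 -0.054  1.275] [ 0.222 -0.025 -0.975]
scene [1.273 0.618 0.733] [-0.584 -0.6   -0.546]
(array([0.61061775, 0.02792211, 0.10004598]), [np.float64(0.0008910754647633987), np.float64(0.0008910754647632871)]) [0.60816107 0.02805513 0.108     ] [0.61480765 0.03036103 0.108     ]Traceback (most recent call last):
  File "m1.py", line 10, in <module>
    print(n,"rim outer @55", circ([plane(n,p,.055) for p in topx(outer,b)]), [ (cv2.contourArea(c)/64, topx(c,b).mean(0).round(1)) for c in cs[:4]])
                                   ~~~~~^^^^^^^^^^
  File "h.py", line 9, in plane
    c,d=ray(n,uv); return c+d*(z-c[2])/d[2]
        ~~~^^^^^^
  File "h.py", line 6, in ray
    m,R=cam(n); p=cv2.undistortPoints(np.array([[uv]],float),m['K'],m['dist'])[0,0]
        ~~~^^^
  File "h.py", line 4, in cam
    m=vision.camera_model(n); R=cv2.Rodrigues(np.array(m['rvec']))[0]; return m,R
ValueError: time passes only in moves, steps and waits
```

```bash
sed -i 's/^def cam(n):/import functools\n@functools.lru_cache(None)\ndef cam(n):/' h.py
cat > m1.py <<'E'
from h import *
ims={n:cv2.imread(f"pics/{n}0.png")[:,:,::-1] for n in("top","scene")}
B={"top":dict(wheel=(205,200,305,300),collar=(125,290,170,330)),"scene":dict(wheel=(305,240,405,320),collar=(470,305,520,350))}
k=lambda r:cv2.getStructuringElement(cv2.MORPH_ELLIPSE,(r,r))
for n in ims:
    b=B[n]["wheel"]; u=up(ims[n],b).astype(int)
    red=((u[...,0]>75)&(u[...,0]-u[...,1]>45)).astype(np.uint8)
    # hull of the red = rim outer
    o=contours(cv2.morphologyEx(red,cv2.MORPH_OPEN,k(9)))[0]
    hull=cv2.convexHull(np.vstack([c for c in contours(red) if cv2.contourArea(c)>400]))
    P=[plane(n,p,.055) for p in topx(hull,b)]
    print(n,"rim hull", circ(P))
    # hub boundary: red pixels closed to cover bolts; hub edges along rays from approx centre
    c0=proj(n,[.61,.031,.058])[0]
    E=[]
    g=cv2.GaussianBlur((u[...,0]-u[...,1]).astype(np.float32),(0,0),4)
    for a in np.arange(0,2*np.pi,.06):
        w=np.array([.61+np.cos(a)*1,.031+np.sin(a)*1]);prev=None
        for r in np.arange(.020,.034,.0003):
            px=(proj(n,[.61+r*np.cos(a),.031+r*np.sin(a),.058])[0]-b[:2]+.5)*8-.5
            v=g[int(round(px[1])),int(round(px[0]))]
            if prev is not None and prev<40<=v: E.append([.61+r*np.cos(a),.031+r*np.sin(a)]);break
            prev=v
    print("  hub",len(E),circ(E),circ(E,.026))
    b2=B[n]["collar"]; u=up(ims[n],b2).astype(int)
    br=(u[...,0]-u[...,2]>25)
    for c in contours(br)[:2]:
        P=[plane(n,p,.034) for p in topx(c,b2)]; print("  collar",cv2.contourArea(c)/64,circ(P),topx(c,b2).mean(0))
    b3=[int(v) for v in (*(proj(n,[.61,.03,.1])[0]-14),*(proj(n,[.61,.03,.1])[0]+14))]
    crop(ims[n],b3,14,f"ax_{n}.png"); print(b3)
E
python3 m1.py
python3 -c "
import cv2,numpy as np
a=[cv2.resize(cv2.imread(f'pics/ax_{n}.png'),(392,392)) for n in('top','scene')];cv2.imwrite('pics/ax.png',np.hstack(a))"
```

```text
top rim hull (array([0.60880937, 0.02783745, 0.04570179]), np.float64(0.0001863367829230091))
  hub 105 (array([0.60865199, 0.02753949, 0.02601602]), np.float64(0.0003184265659866684)) (array([0.60865262, 0.02754206]), np.float64(0.00031844473051997587))
  collar 295.203125 (array([0.51390217, 0.27740462, 0.02078433]), np.float64(0.0005262516598246792)) [143.54320652 309.87907609]
  collar 119.9296875 (array([0.51391275, 0.27775721, 0.01324248]), np.float64(0.0004568821452369434)) [142.97530069 309.49420103]
[237, 230, 265, 258]
scene rim hull (array([0.61325186, 0.02920077, 0.04733584]), np.float64(0.01614084992528471))
  hub 92 (array([0.61369024, 0.02948886, 0.02712748]), np.float64(0.0011758500055533457)) (array([0.61409172, 0.02975558]), np.float64(0.001265722318990247))
  collar 533.890625 (array([0.52965795, 0.28459371, 0.02997212]), np.float64(0.005809959031458117)) [494.59795673 326.61197917]
[340, 240, 368, 268]
```

View pics/ax.png

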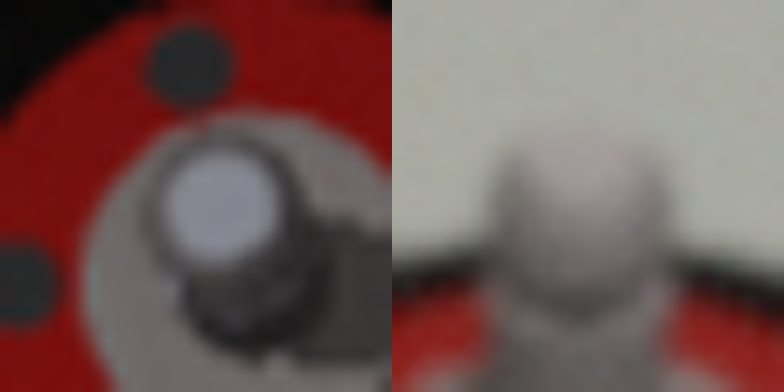

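```bash
cat > m2.py <<'E'
from h import *
t=cv2.imread("pics/top0.png")[:,:,::-1]
b=(375,215,450,325); u=up(t,b).astype(int)
red=((u[...,0]>80)&(u[...,1]<45)&(u[...,0]-u[...,2]>60)).astype(np.uint8)
H=[]
for c in contours(red)[:2]:
    P=np.array([plane("top",p,.052)[:2] for p in topx(c,b)])
    (cx,cy),(w,h),a=cv2.minAreaRect((P*1000).astype(np.float32)); box=cv2.boxPoints(((cx,cy),(w,h),a))
    m,d=P.mean(0),np.linalg.svd(P-P.mean(0),full_matrices=False)[2][0]
    print("handle",cx,cy,w,h,"\n",box.round(1).tolist()); H.append((np.array([cx,cy]),d*np.sign(d[0])))
(c1,d1),(c2,d2)=H
ax=(d1+d2);ax/=np.linalg.norm(ax); mid=(c1+c2)/2
print("mid",mid,"axis",ax,np.degrees(np.arctan2(ax[1],ax[0])),"half angle",np.arccos(d1@d2)/2, "perp of c1-c2 vs axis",(c1-c2)@ax)
# gold disc
g=((u[...,0]>120)&(u[...,0]-u[...,2]>50)&(u[...,1]>75)).astype(np.uint8)
for c in contours(g)[:2]: print("gold",cv2.contourArea(c)/64,topx(c,b).mean(0),[plane("top",topx(c,b).mean(0),z)[:2].round(4) for z in(.052,.058)])
# wood
w=((u[...,0]>60)&(u[...,0]-u[...,2]>25)).astype(np.uint8)
# tray
b=(95,245,185,350);u=up(t,b).astype(int)
bl=((u[...,2]>70)&(u[...,2]-u[...,0]>40)).astype(np.uint8)
c=contours(cv2.morphologyEx(bl,cv2.MORPH_CLOSE,np.ones((60,60))))[0]
P=np.array([plane("top",p,.016)[:2] for p in topx(c,b)])*1000
r=cv2.minAreaRect(P.astype(np.float32)); print("tray",r,cv2.boxPoints(r).round(1).tolist())
dk=(u.max(2)<60).astype(np.uint8)
for c in contours(dk)[:4]:
    q=topx(c,b); print("dark",cv2.contourArea(c)/64,q.mean(0),circ([plane("top",p,.022) for p in q]))
for nm,uv,z in(("mug",(173,186),.095),("jar",(344,172),.1),("ringrelaxed",(393.2,231),.0145),("screw top",(258,315),.02),("wrench",(268,211),.005),("bottle",(412,100),.2)):
    print(nm,plane("top",uv,z)[:2].round(3))
E
python3 m2.py
```

```text
handle 484.0657653808594 -266.76214599609375 15.895115852355957 78.99617767333984 
 [[444.29998779296875, -273.0], [523.2000122070312, -276.3999938964844], [523.9000244140625, -260.5], [444.8999938964844, -257.1000061035156]]
handle 488.1855163574219 -308.45770263671875 79.0607681274414 12.924878120422363 
 [[448.3999938964844, -313.5], [452.1000061035156, -325.8999938964844], [527.9000244140625, -303.5], [524.2999877929688, -291.1000061035156]]
mid [ 486.12564087 -287.60992432] axis [0.9910275  0.13365813] 7.681033061395036 half angle 0.14547965761865092 perp of c1-c2 vs axis 1.4901635137144327
gold 16.5546875 [403.06366822 254.83936916] [array([ 0.5615, -0.2809]), array([ 0.5604, -0.2798])]
gold 0.0 [426.4375 292.0625] [array([ 0.4772, -0.3174]), array([ 0.4765, -0.3161])]
tray ((541.2567749023438, 294.6549987792969), (170.62405395507812, 130.53842163085938), 7.390091419219971) [[448.29998779296875, 348.3999938964844], [465.0, 219.0], [634.2999877929688, 240.89999389648438], [617.5, 370.3999938964844]]
dark 396.3515625 [123.63317326 285.72659585] (array([0.54675171, 0.28999572, 0.07623305]), np.float64(0.011661748556987903))
dark 119.34375 [167.14357311 295.02535377] (array([0.2837716 , 2.32969008, 2.11929534]), np.float64(0.0021088712434078065))
dark 111.90625 [152.57685512 311.93308304] (array([0.51035474, 0.26816056, 0.01929261]), np.float64(0.004380775182928186))
dark 76.234375 [141.84317485 308.99539877] (array([0.51676685, 0.28433813, 0.01168313]), np.float64(0.0032198078125791098))
mug [0.757 0.182]
jar [ 0.742 -0.177]
ringrelaxed [ 0.624 -0.275]
screw top [0.476 0.038]
wrench [ 0.705 -0.007]
bottle [ 0.842 -0.322]
```

```bash
cat >> h.py <<'E'
from scipy.spatial.transform import Rotation as Ro
def down(deg):
    a=np.radians(deg);x=np.array([np.cos(a),np.sin(a),0]);z=np.array([0,0,-1.]);q=Ro.from_matrix(np.c_[x,np.cross(z,x),z]).as_quat()
    return np.array([q[3],q[0],q[1],q[2]])
def st(tag=""):
    o=env.observe();print(tag,"t%.2f"%o['time'],"pos",np.round(o['tool_pos'],4),"F",np.round(o['contact_force'],1),"M",np.round(o['torque'],2),"g%.3f"%o['gripper_width'])
    return o
E
python3 - <<'E'
from h import *
print("slug",plane("top",(149,268),.022))
o=st()
for nm,p,ds in(("col",[.5139,.2776,.009],(52,-128)),("axle",[.6087,.0276,.063],(52,-128,22,-158,0,180)),("pl",[.5047,-.286,.025],(97,-83)),("fin",[.518,-.037,.1],(125,-55)),("fin7",[.4985,.0145,.1],(97,-83))):
    for d in ds:
        q=env.solve_ik(p,down(d)); print(nm,d,None if q is None else np.round(q,2))
E
```

```text
slug [0.60451567 0.26211753 0.022     ]
 t0.10 pos [0.185  0.6225 0.2379] F [-0.8  0.4 -0.1] M [ 0.   -0.01  0.02] g1.004
col 52 [-0.65  0.76  0.11  1.83 -0.14  0.56  0.46]
col -128 [-1.27  1.14  1.08  1.87 -1.24  1.01 -1.84]
axle 52 [-0.29  0.71  0.24  1.77 -0.24  0.69  0.99]
axle -128 [-0.8   1.04  1.08  1.8  -1.09  1.04 -1.51]
axle 22 [-0.37  0.73  0.36  1.77 -0.37  0.71  0.57]
axle -158 [-0.8   1.04  1.08  1.8  -1.09  1.04 -2.03]
axle 0 [-0.45  0.75  0.47  1.78 -0.48  0.73  0.27]
axle 180 [-0.8   1.04  1.08  1.8  -1.09  1.04 -2.42]
pl 97 [ 0.28  0.74  0.21  1.85 -0.26  0.58  2.35]
pl -83 [ 0.05  0.8   0.54  1.86 -0.65  0.66 -0.47]
fin 125 [-0.11  0.52  0.12  1.99 -0.1   0.64  2.26]
fin -55 [-0.47  0.6   0.59  2.01 -0.51  0.69 -0.51]
fin7 97 [-0.27  0.5   0.18  2.04 -0.15  0.61  1.71]
fin7 -83 [-0.6   0.58  0.62  2.06 -0.54  0.67 -1.07]
```

Run:
```python
from h import *
env.move_ptp([.5139,.2776,.09],down(52)); st("above")
env.gripper_to(60/88); st("open")
for n in("top","scene"):
    im=vision.capture(n); cv2.imwrite(f"pics/{n}1.png",im[:,:,::-1])
    c=proj(n,[.5139,.2776,.06])[0].astype(int); b=(max(0,c[0]-50),c[1]-50,max(0,c[0]-50)+100,c[1]+50); print(b); crop(im,b,4,f"{n}1c.png")
    print(proj(n,env.observe()['tool_pos']))
cv2.imwrite("pics/ab1.png",np.hstack([cv2.imread(f"pics/{n}1c.png") for n in("top","scene")]))
```

```text
above t1.92 pos [0.5134 0.2795 0.0903] F [ 0.1 -0.1  0.1] M [-0.03  0.07 -0.02] g1.004
open t2.50 pos [0.5139 0.2776 0.09  ] F [ 0.2 -0.8  0.2] M [ 0.01  0.05 -0.  ] g0.682
(np.int64(89), np.int64(258), np.int64(189), np.int64(358))
[[135.62634355 306.44965117]]
(np.int64(448), np.int64(258), np.int64(548), np.int64(358))
[[501.13424184 295.02184263]]
```

View pics/ab1.png

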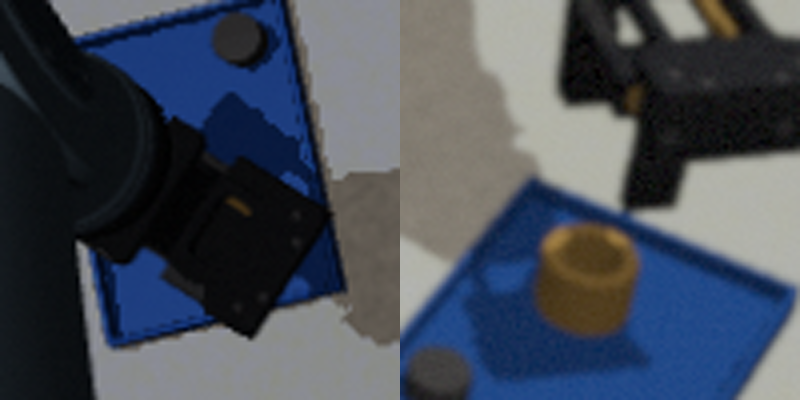

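Scene view: the fingertips straddle the collar. Their midpoint is at about (503.5,296), against a predicted TCP of (501,295). I go down and grasp.

Run:
```python
from h import *
print(plane("scene",(503.5,296),.09),plane("scene",(501.13,295.02),.09))
env.move_straight([.5139,.2776,.009],max_speed=.1); st("down")
env.gripper_to(0.3,grip_force=25); o=st("grip"); print("width mm",o['gripper_width']*88)
im=vision.capture("scene"); cv2.imwrite("pics/s2.png",im[:,:,::-1]);crop(im,(430,250,560,370),5,"s2c.png")
env.move_straight([.5139,.2776,.14],max_speed=.15); o=st("lift"); print("width mm",o['gripper_width']*88)
im=vision.capture("scene"); crop(im,(430,220,560,350),5,"s3c.png")
```

```text
[0.51339728 0.28178885 0.09      ] [0.51390866 0.27754104 0.09      ]
down t3.56 pos [0.5144 0.2778 0.0095] F [ 0.3 -0.  -0.2] M [-0.07 -0.03  0.01] g0.679
grip t3.98 pos [0.5143 0.278  0.0095] F [-1.   0.4  4.8] M [ 0.07  0.01 -0.01] g0.467
width mm 41.08259613636341
lift t5.06 pos [0.5131 0.2772 0.139 ] F [ 0.  -0.2 -1.6] M [ 0.01  0.02 -0.06] g0.466
width mm 41.0189965031355
```

View pics/s3c.png

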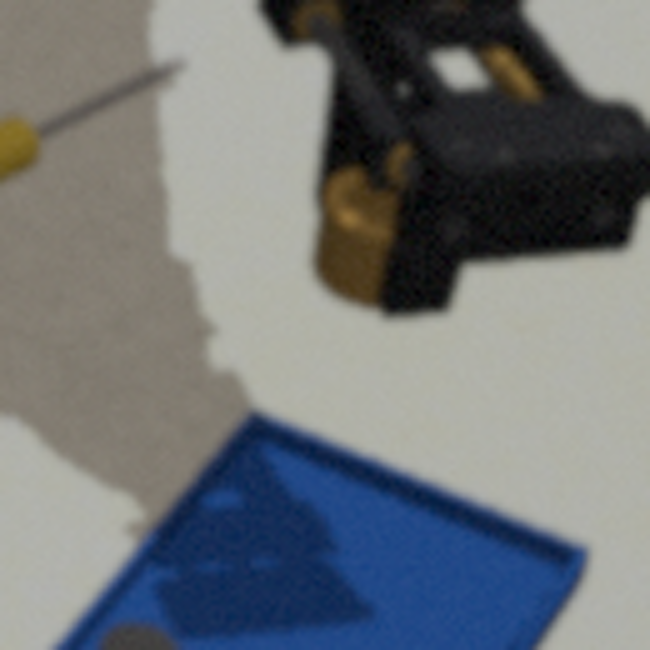

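The collar is held, clear of the tray, with its underside about 5.5 mm below the TCP. I turn the jaws across the scene camera's view and hover over the axle to compare collar and axle in one picture.

Run:
```python
from h import *
for d in(-40,-30,-20,0): 
    q=env.solve_ik([.6087,.0276,.135],down(d)); print(d,None if q is None else q.round(2))
env.move_ptp([.6087,.0276,.135],down(-40)); env.sleep(.25); st("hover")
im=vision.capture("scene"); cv2.imwrite("pics/s4.png",im[:,:,::-1]);crop(im,(290,190,420,320),6,"s4c.png")
im=vision.capture("top"); cv2.imwrite("pics/t4.png",im[:,:,::-1])
print(proj("scene",[[.6087,.0276,z] for z in(.058,.108,.1295,.1595)]))
```

```text
-40 [-0.52  0.66  0.57  1.75 -0.45  0.86 -0.44]
-30 [-0.49  0.65  0.53  1.75 -0.42  0.85 -0.3 ]
-20 [-0.47  0.64  0.49  1.75 -0.39  0.85 -0.15]
0 [-0.41  0.62  0.41  1.75 -0.32  0.84  0.15]
hover t6.40 pos [0.6086 0.0289 0.1349] F [ 0.2 -0.4 -0.4] M [-0.06  0.1   0.01] g0.465
[[353.60373987 271.91665907]
 [354.15331092 249.99680939]
 [354.3965059  240.22430337]
 [354.74297068 226.22351634]]
```

View pics/s4c.png

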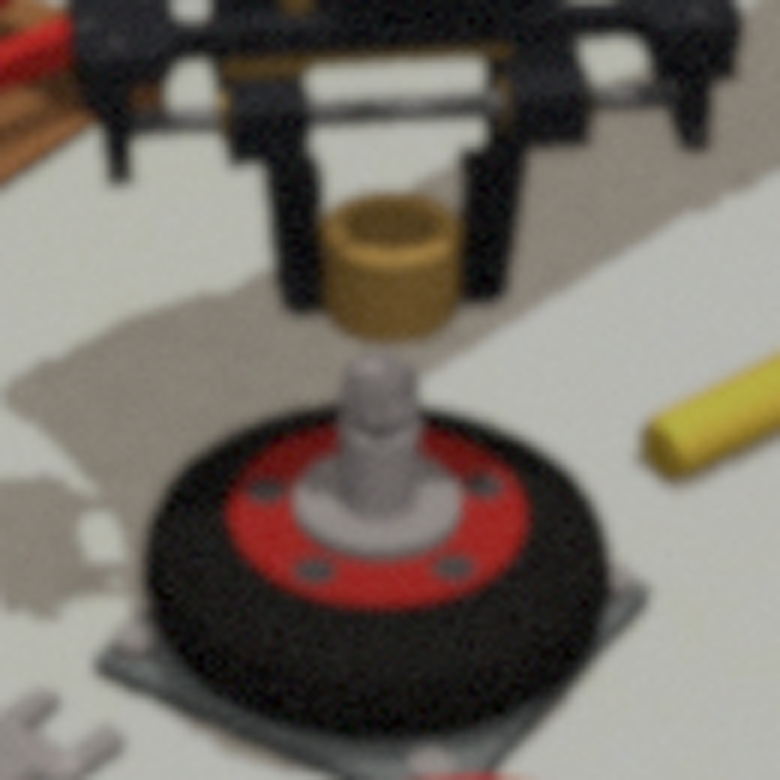

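Collar centre column is about 354.6 and axle about 352.6, so the collar sits roughly 2 px (3 to 4 mm) to the right. I measure both carefully in this one view.

```bash
cat > m3.py <<'E'
from h import *
s=cv2.imread("pics/s4.png")[:,:,::-1]; n="scene"
b=(320,205,400,310); u=up(s,b); g=cv2.GaussianBlur(u.astype(np.float32),(0,0),5)
# collar mask
br=((g[...,0]-g[...,2]>28)&(g[...,0]<190)).astype(np.uint8); br[30*8:]=0; br[:, :20*8]=0; br[:,60*8:]=0
c=contours(br)[0]; q=topx(c,b); print("collar area",cv2.contourArea(c)/64,"x",q[:,0].min(),q[:,0].max(),"y",q[:,1].min(),q[:,1].max())
tp=env.observe()['tool_pos']
th=np.linspace(0,6.28,100)
pr=np.vstack([proj(n,np.c_[tp[0]+.021*np.cos(th),tp[1]+.021*np.sin(th),0*th+z]) for z in(.1294,.1594)])
print("pred at tool",tp.round(4),"x",pr[:,0].min(),pr[:,0].max(),"y",pr[:,1].min(),pr[:,1].max())
# hub: radial search on diff R-G
f=g[...,0]-g[...,1]
def hub(c0):
    E=[]
    for a in np.arange(0,2*np.pi,.04):
        prev=None
        for r in np.arange(.018,.036,.0003):
            X=[c0[0]+r*np.cos(a),c0[1]+r*np.sin(a),.058]; p=(proj(n,X)[0]-b[:2]+.5)*8-.5
            v=f[int(round(p[1])),int(round(p[0]))]
            if prev is not None and prev<50<=v: E.append((a,*X[:2]));break
            prev=v
    return np.array(E)
c0=np.array([.612,.029])
for _ in range(2):
    E=hub(c0)
    # far side (direction ~226deg) occluded by axle: use angles where toward camera +-120deg of 46deg
    d=np.abs((E[:,0]-np.radians(46)+np.pi)%(2*np.pi)-np.pi); K=E[d<np.radians(125)]
    r=circ(K[:,1:],.026); print("hub",len(K),r,circ(K[:,1:])); c0=r[0]
# axle sides: rows at z~.07..085
for z in(.066,.075,.083,.098,.102):
    p=proj(n,[*c0,z])[0]; row=int(round((p[1]-b[1]+.5)*8-.5)); L=g[row].sum(1); x=np.arange(len(L)); 
    print(z,p.round(1)); 
rim=((g[...,0]>75)&(f>55)).astype(np.uint8); rim[:40*8]=0
hull=cv2.convexHull(np.vstack([k for k in contours(rim) if cv2.contourArea(k)>500])); print("rim",circ([plane(n,p,.055) for p in topx(hull,b)]),circ([plane(n,p,.055) for p in topx(hull,b)],.0457))
E
python3 m3.py
```

```text
collar area 277.5859375 x 342.5625 366.9375 y 221.4375 234.4375
pred at tool [0.6087 0.0283 0.135 ] x 343.02337407146825 366.9252015560882 y 220.08281182596292 247.08323005036613
hub 97 (array([0.61542293, 0.03083762]), np.float64(0.0015086605647802772)) (array([0.61436448, 0.02972533, 0.0272671 ]), np.float64(0.0011402273180876328))
hub 98 (array([0.61555549, 0.03095858]), np.float64(0.0013402719579351991)) (array([0.61493365, 0.03032932, 0.02672527]), np.float64(0.0011520772666772006))
0.066 [352.5 270.8]
0.075 [352.6 266.9]
0.083 [352.7 263.4]
0.098 [352.9 256.8]
0.102 [352.9 255. ]
rim (array([0.61460299, 0.03044555, 0.04653269]), np.float64(0.00032912126986379557)) (array([0.61479317, 0.03075678]), np.float64(0.0004006536959049585))
```

Run:
```python
from h import *
s=cv2.imread("pics/s4.png")[:,:,::-1]; n="scene"
b=(335,212,375,255); u=up(s,b); g=cv2.GaussianBlur(u.astype(np.float32),(0,0),4)
d=g[...,0]-g[...,2]
for th in(20,28,36):
    c=contours((d>th).astype(np.uint8))[0]; q=topx(c,b); print(th,cv2.contourArea(c)/64,q[:,0].min(),q[:,0].max(),q[:,1].min(),q[:,1].max())
# column profile at centre
k=int((354.8-b[0]+.5)*8); print([(round(b[1]+(r+.5)/8-.5,1),g[r,k].astype(int).tolist()) for r in range(0,344,8)])
# axle profiles
b=(335,240,372,290); u=up(s,b); g=cv2.GaussianBlur(u.astype(np.float32),(0,0),3)
for row in(249,250,251,252,254,255,256,265,267): print(row,s[row,342:364].astype(int).sum(1)//3)
k=353; print("col353",[(r,s[r,k].tolist()) for r in range(243,265)])
```

```text
20 587.8515625 342.1875 367.4375 220.8125 247.9375
28 528.921875 342.5625 366.9375 221.4375 247.0625
36 486.7734375 342.9375 366.5625 221.9375 246.4375
[(211.6, [178, 180, 171]), (212.6, [180, 182, 172]), (213.6, [182, 183, 174]), (214.6, [182, 183, 174]), (215.6, [182, 183, 173]), (216.6, [182, 183, 173]), (217.6, [182, 183, 172]), (218.6, [182, 182, 172]), (219.6, [178, 178, 167]), (220.6, [166, 163, 151]), (221.6, [142, 132, 114]), (222.6, [115, 97, 70]), (223.6, [95, 74, 41]), (224.6, [85, 65, 32]), (225.6, [82, 63, 31]), (226.6, [81, 62, 32]), (227.6, [82, 63, 33]), (228.6, [82, 63, 31]), (229.6, [90, 68, 34]), (230.6, [110, 84, 44]), (231.6, [134, 105, 56]), (232.6, [145, 115, 61]), (233.6, [137, 107, 57]), (234.6, [119, 92, 49]), (235.6, [104, 79, 41]), (236.6, [98, 74, 37]), (237.6, [98, 75, 38]), (238.6, [99, 76, 38]), (239.6, [100, 77, 39]), (240.6, [99, 76, 38]), (241.6, [99, 75, 38]), (242.6, [98, 74, 38]), (243.6, [98, 74, 38]), (244.6, [99, 77, 42]), (245.6, [103, 83, 53]), (246.6, [111, 97, 76]), (247.6, [121, 112, 99]), (248.6, [125, 118, 110]), (249.6, [123, 117, 113
[... 767 characters left out ...]
 173]
265 [ 53  60  63  68  69  80  84  93  97 101 106 108 109 107 102 102  95  82
  71  62  53  53]
267 [ 75  84  89  87  80  83  85  92  95 101 104 102 103 103 102 101  98  92
  87  82  79  70]
col353 [(243, [97, 75, 39]), (244, [97, 72, 35]), (245, [97, 75, 39]), (246, [103, 85, 60]), (247, [117, 103, 88]), (248, [125, 119, 109]), (249, [126, 121, 117]), (250, [132, 126, 123]), (251, [132, 127, 125]), (252, [124, 118, 117]), (253, [117, 111, 110]), (254, [111, 106, 104]), (255, [107, 101, 100]), (256, [104, 99, 99]), (257, [101, 96, 92]), (258, [103, 97, 96]), (259, [102, 95, 95]), (260, [95, 92, 90]), (261, [81, 77, 75]), (262, [86, 82, 79]), (263, [105, 99, 99]), (264, [109, 104, 102])]
```

Run:
```python
import cv2
a=cv2.imread("pics/t4.png"); cv2.imwrite("pics/t4c.png",cv2.resize(a[180:320,180:340],None,fx=5,fy=4.2857,interpolation=cv2.INTER_CUBIC)[:600,:800])
```

```text
(no output)
```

View pics/t4c.png

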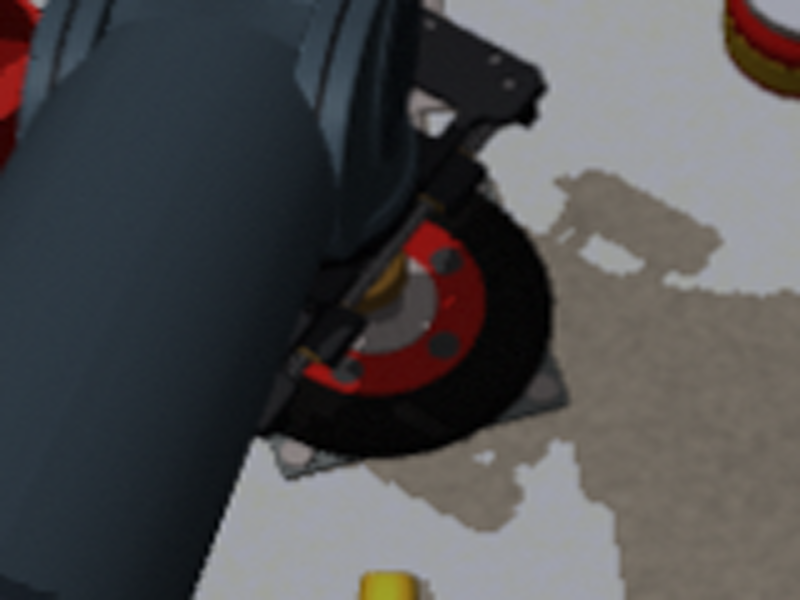

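Laterally the scene picture puts the axle about 3.5 mm left of the collar. I correct to about (0.6108, 0.0259), lower to just above the axle end, and look again.

Run:
```python
from h import *
env.move_straight([.6108,.0259,.118],max_speed=.06); env.sleep(.35); st("hover2")
im=vision.capture("scene"); cv2.imwrite("pics/s5.png",im[:,:,::-1]);crop(im,(315,215,395,285),10,"s5c.png")
b=(335,220,375,262); g=cv2.GaussianBlur(up(im,b).astype(np.float32),(0,0),4)
c=contours((g[...,0]-g[...,2]>24).astype(np.uint8))[0]; q=topx(c,b); print(cv2.contourArea(c)/64,q[:,0].min(),q[:,0].max(),q[:,1].min(),q[:,1].max())
for row in(256,257,258,264,265,266,267): print(row,im[row,340:366].astype(int).sum(1)//3)
```

```text
hover2 t7.28 pos [0.6109 0.0259 0.1182] F [ 0.5 -0.7 -1.9] M [-0.05  0.15 -0.  ] g0.468
559.8828125 339.8125 364.9375 227.6875 254.8125
256 [119 119 121 113 111 101  97  89  87  88  93  93  94  96  98  93  93  90
  95 117 143 163 169 172 174 176]
257 [102 101  98  89  81  78  74  79  86  90  91  93  95  95  93  93  92  88
  86  98 116 135 145 148 155 161]
258 [ 70  66  61  51  48  46  62  74  83  86  92  92  91  93  91  91  89  84
  82  80  77  87  95 103 116 128]
264 [ 43  46  48  46  54  58  68  73  79  84  86  94  92  98 102 105 105 105
  93  82  64  52  49  49  48  45]
265 [ 47  47  54  57  60  70  74  77  82  83  84  89  95 102 106 104 105 101
  95  82  70  59  58  54  51  46]
266 [ 50  58  70  76  79  78  76  77  81  82  87  93  99 103 104 105 104  99
  93  85  76  69  66  56  48  48]
267 [ 55  68  82  86  86  86  84  81  80  88  91  95 100 103 106 103 102 100
  93  92  85  84  79  74  61  50]
```

View pics/s5c.png

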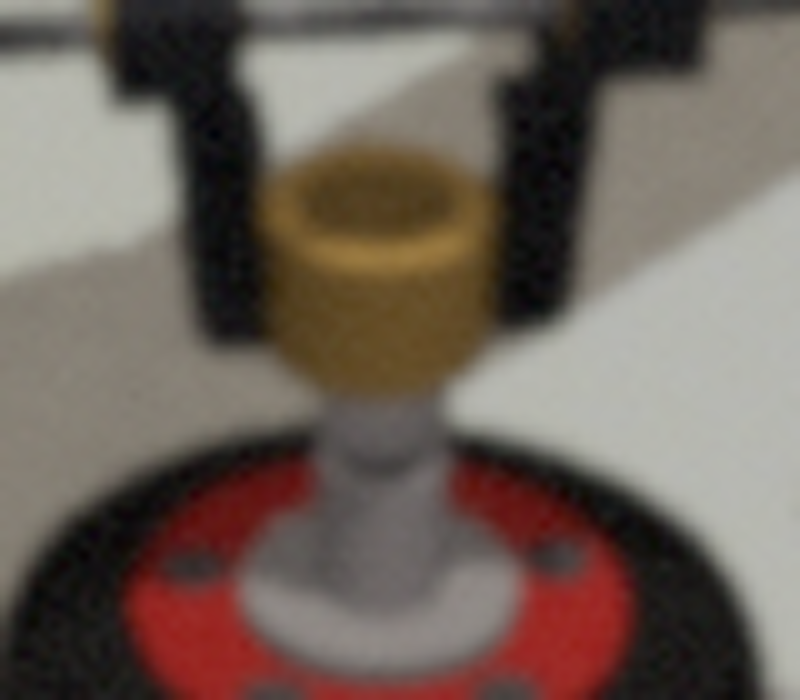

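Laterally aligned: collar centre 352.4, axle 352.6. I descend in small steps with force checks.

Run:
```python
from h import *
base=np.array(env.observe()['contact_force'])
for z in(.111,.106,.102,.098,.092):
    env.move_straight([.6109,.0259,z],max_speed=.05); o=st(); f=np.array(o['contact_force'])-base
    if np.abs(f).max()>8: print("contact");break
```

```text
t7.62 pos [0.6105 0.0259 0.1104] F [ 0.6 -0.2 -1.8] M [-0.06  0.11  0.  ] g0.463
 t7.88 pos [0.6106 0.0259 0.1056] F [-0.4  0.3 -1.5] M [0.02 0.13 0.06] g0.464
 t8.12 pos [0.6107 0.0259 0.1017] F [ 0.2  1.  -2. ] M [0.04 0.19 0.01] g0.466
 t8.38 pos [0.6107 0.0259 0.0977] F [ 0.3  0.5 -1.4] M [ 0.04  0.17 -0.03] g0.465
 t8.64 pos [0.6106 0.0259 0.0915] F [-1.5  0.  -1.9] M [ 0.07  0.21 -0.05] g0.463
```

Run:
```python
from h import *
base=np.array([0,0,-1.8])
for z in(.08,.07,.066,.0645,.0635,.0625):
    env.move_straight([.6108,.0259,z],max_speed=.05); o=st(); f=np.array(o['contact_force'])-base
    if np.abs(f).max()>6: print("contact");break
```

```text
t9.03 pos [0.6104 0.0259 0.0794] F [-0.2  0.6 -3.2] M [0.17 0.25 0.03] g0.467
 t9.38 pos [0.6105 0.0259 0.0695] F [ 0.4  1.1 -2.3] M [0.23 0.23 0.02] g0.462
 t9.63 pos [0.6108 0.0259 0.0658] F [-0.4  1.7 -2. ] M [ 0.25  0.12 -0.03] g0.466
 t9.88 pos [0.611  0.026  0.0645] F [ 1.   1.7 -1.6] M [ 0.24  0.07 -0.03] g0.466
 t10.13 pos [0.6111 0.026  0.0636] F [ 0.   1.3 -0.6] M [0.35 0.   0.01] g0.471
 t10.38 pos [0.6111 0.026  0.0635] F [-3.1  3.   8.7] M [0.37 0.68 0.03] g0.465
contact
```

Run:
```python
from h import *
env.gripper_to(60/88); st("open")
env.move_straight([.6108,.0259,.16],max_speed=.2); st("up")
im=vision.capture("scene"); cv2.imwrite("pics/s6.png",im[:,:,::-1]);crop(im,(305,220,405,320),7,"s6c.png")
```

```text
open t10.85 pos [0.6108 0.0257 0.0624] F [-0.5 -0.7  0.9] M [-0.08  0.14  0.06] g0.686
up t11.48 pos [0.6102 0.0262 0.1592] F [-1.  -0.  -0.2] M [-0.04  0.13  0.06] g0.681
```

View pics/s6c.png

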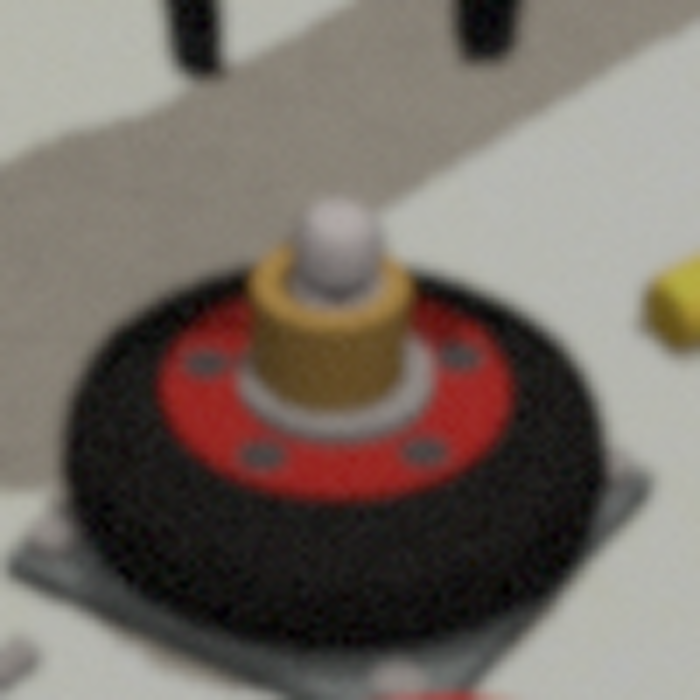

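Collar is seated flat on the hub with the axle end through it (axle column 352.8, collar about 351.8). Next, the red pliers.

Run:
```python
from h import *
env.move_ptp([.5047,-.2861,.12],down(-83)); env.gripper_to(76/88); env.sleep(.1); o=st("above"); print(o['q'].round(2) if hasattr(o['q'],'round') else o['q'])
a=[]
for n in("scene","top"):
    im=vision.capture(n); c=proj(n,[.5047,-.2861,.06])[0].astype(int); b=(c[0]-45,c[1]-45,c[0]+45,c[1]+45); print(b); crop(im,b,4,"x.png"); a.append(cv2.imread("pics/x.png"))
cv2.imwrite("pics/p1.png",np.hstack(a))
```

```text
above t13.32 pos [ 0.5048 -0.286   0.12  ] F [-0.4  0.4  0.9] M [-0.04  0.2   0.01] g0.864
[-0.08  0.69  0.73  1.85 -0.61  0.84 -0.49]
(np.int64(237), np.int64(148), np.int64(327), np.int64(238))
(np.int64(365), np.int64(235), np.int64(455), np.int64(325))
```

View pics/p1.png

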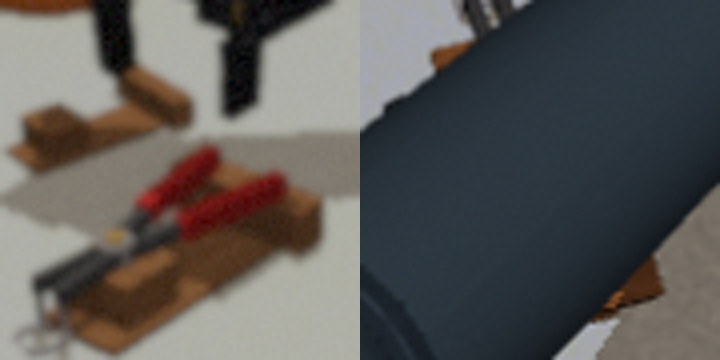

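Run:
```python
from h import *
env.move_straight([.5047,-.2861,.026],max_speed=.1); st("down")
env.gripper_to(0.25,grip_force=45); env.sleep(.2); o=st("grip"); print("mm",o['gripper_width']*88)
im=vision.capture("scene"); cv2.imwrite("pics/s7.png",im[:,:,::-1]);crop(im,(225,150,335,260),5,"p2.png")
```

```text
down t14.52 pos [ 0.5051 -0.2865  0.0266] F [ 0.2 -0.4  0.2] M [-0.06  0.17 -0.  ] g0.866
grip t15.54 pos [ 0.5044 -0.2867  0.0262] F [-3.1 -1.1  4.8] M [-0.36  0.84  0.07] g0.282
mm 24.773605025827944
```

View pics/p2.png

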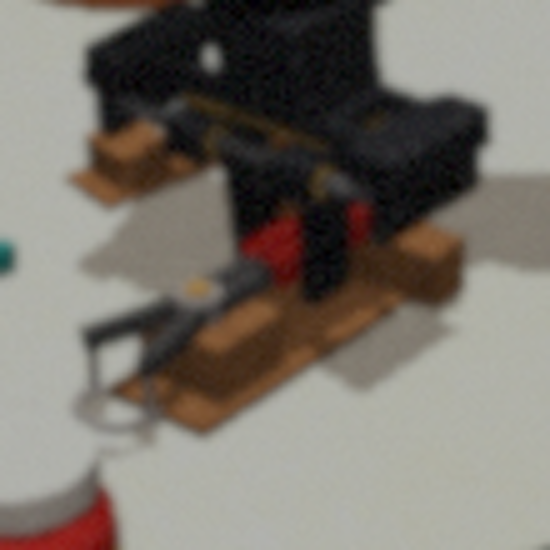

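Pliers are squeezed and the ring is spread open wide. I lift and bring the ring over the axle with the tips lying across the scene camera's view.

```bash
cat > pl.py <<'E'
from h import *
PHI=-40
def tcp_for(axle,zring,phi=PHI,gx=.058,gz=-.0016):
    # ring point at pliers x=52,z=-20 ; grasp at x=-gx ; TCP z relative: pliers origin z 0.036 when TCP .0262
    a=np.radians(phi); L=.052+gx
    return np.array([axle[0]-L*np.cos(a),axle[1]-L*np.sin(a), zring+.020-.036+.0262])
E
python3 - <<'E'
from pl import *
env.move_straight([.5047,-.2861,.15],max_speed=.15); o=st("lift"); print(o['gripper_width']*88)
p=tcp_for([.610,.0267],.16); print(p)
for d in(PHI-90,PHI+90):
    q=env.solve_ik(p,down(d)); print(d,None if q is None else np.round(q,2))
im=vision.capture("scene"); cv2.imwrite("pics/s8.png",im[:,:,::-1]);crop(im,(215,110,345,220),5,"p3.png")
E
```

```text
lift t16.57 pos [ 0.5042 -0.2854  0.149 ] F [-0.1 -0.3 -1.8] M [-0.    0.24  0.02] g0.280
24.62561085073494
[0.52573511 0.09740664 0.1702    ]
-130 [-1.01  0.67  1.04  1.94 -0.71  0.96 -1.89]
50 [-0.45  0.44  0.23  1.91 -0.13  0.8   0.72]
```

View pics/p3.png

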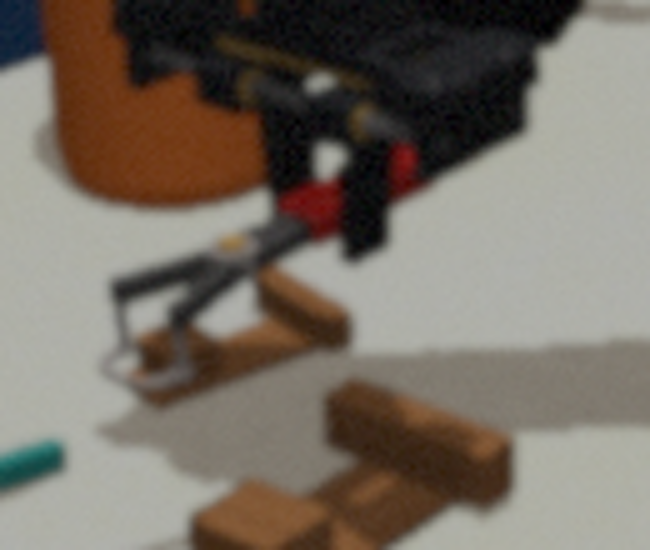

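```bash
sed -i 's/PHI=-40/PHI=-25/' pl.py
python3 - <<'E'
from pl import *
p=tcp_for([.610,.0267],.135); print(p, np.round(env.solve_ik(p,down(PHI-90)),2))
env.move_straight([.5047,-.2861,.17],max_speed=.15)
env.move_ptp(tcp_for([.610,.0267],.15),down(PHI-90)); env.move_straight(p,max_speed=.08); env.sleep(.4); o=st("hover"); print(o['gripper_width']*88,o['eef_rot'],down(PHI-90))
for n in("scene","top"):
    im=vision.capture(n); cv2.imwrite(f"pics/{n}9.png",im[:,:,::-1])
    c=proj(n,[.61,.027,.11])[0].astype(int); b=(c[0]-50,c[1]-50,c[0]+50,c[1]+40); print(n,b); crop(im,b,8 if n=="scene" else 6,f"{n}9c.png")
E
```

```text
[0.51030614 0.07318801 0.1452    ] [-0.93  0.63  0.95  2.01 -0.69  0.86 -1.6 ]
hover t18.99 pos [0.5104 0.0733 0.1453] F [ 0.2  0.1 -1. ] M [ 0.04  0.22 -0.02] g0.285
25.08439069130093 [ 1.33260724e-04 -5.37339602e-01  8.43365955e-01 -1.70807027e-05] [ 0.         -0.53729961  0.84339145  0.        ]
scene (np.int64(303), np.int64(199), np.int64(403), np.int64(289))
top (np.int64(202), np.int64(193), np.int64(302), np.int64(283))
```

View pics/scene9c.png

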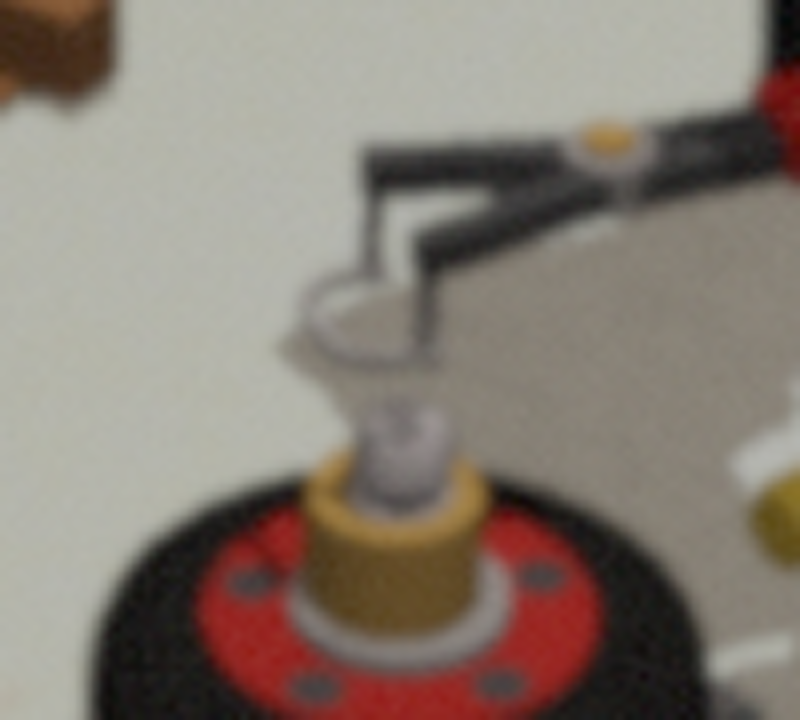

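View pics/top9c.png

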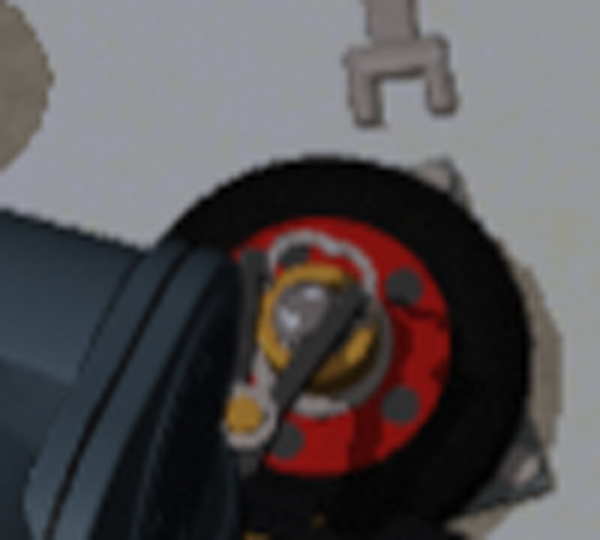

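Run:
```python
from pl import *
o=env.observe();tp=np.array(o['tool_pos']);a=np.radians(PHI);d=np.array([np.cos(a),np.sin(a)])
rc=np.r_[tp[:2]+.110*d,.135]; print("ring pred",rc)
th=np.linspace(0,2*np.pi,60)
out=[]
for n,s,hb in(("scene",8,(303,199,403,289)),("top",8,(232,218,302,283))):
    im=cv2.imread(f"pics/{n}9.png"); x0,y0,x1,y1=hb
    v=cv2.resize(im[y0:y1,x0:x1],None,fx=s,fy=s,interpolation=cv2.INTER_CUBIC)
    def dr(c,r,z,col):
        q=proj(n,np.c_[c[0]+r*np.cos(th),c[1]+r*np.sin(th),0*th+z]); q=((q-[x0,y0]+.5)*s-.5).astype(int)
        cv2.polylines(v,[q.reshape(-1,1,2)],True,col,1)
    dr(rc,.014,.135,(0,255,0)); dr([.610,.0267],.008,.108,(255,0,255)); dr([.610,.0267],.026,.058,(255,255,0)); dr(rc[:2]-.052*d,.004,.175,(255,0,0))
    cv2.imwrite(f"pics/ov_{n}.png",v); print(n,proj(n,[rc]),proj(n,[[.61,.0267,.108]]),proj(n,[[*(rc[:2]-.052*d),.175]]))
```

```text
ring pred [0.61003933 0.02677982 0.135     ]
scene [[353.61749142 237.81018609]] [[353.30506641 250.09251054]] [[381.03222756 213.4232714 ]]
top [[251.56654552 240.76293221]] [[252.87696541 243.8373566 ]] [[240.48550463 261.42207487]]
```

View pics/ov_scene.png

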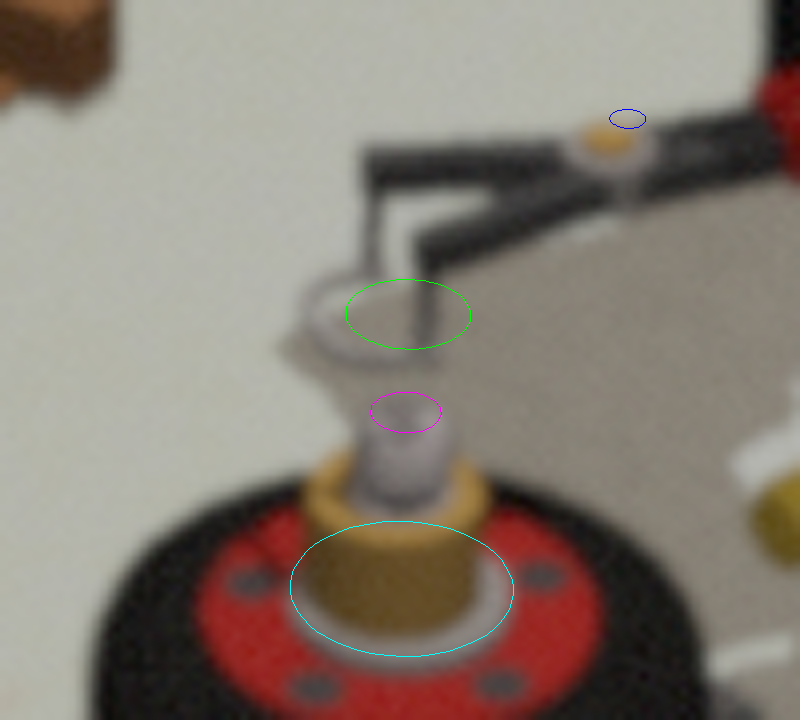

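View pics/ov_top.png

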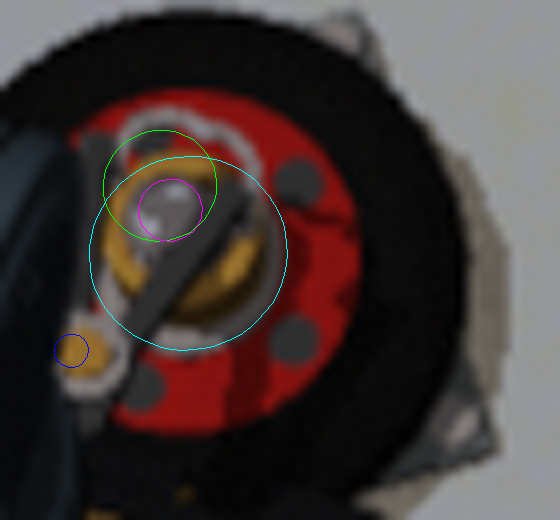

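Run:
```python
from pl import *
def gold(f,n,b):
    im=cv2.imread(f)[:,:,::-1]; g=cv2.GaussianBlur(up(im,b).astype(np.float32),(0,0),3)
    m=((g[...,0]-g[...,2]>45)&(g[...,1]>.6*g[...,0])).astype(np.uint8); c=contours(m)[0]; M=cv2.moments(c); return topx([[M['m10']/M['m00'],M['m01']/M['m00']]],b)[0],cv2.contourArea(c)/64
t,s=gold("pics/top9.png","top",(236,254,252,272)),gold("pics/scene9.png","scene",(370,205,390,225)); print(t,s)
x,e=tri(t[0],s[0]); print("gold now",x.round(4),e)
t,s=gold("pics/top0.png","top",(395,247,412,263)),gold("pics/scene0.png","scene",(355-100,198,276,214)); print(t,s)
x2,e=tri(t[0],s[0]); print("gold rest",x2.round(4),e)
# axle
for uv in((352.8,250.4),): print("axle end",tri((252.4,244.2),uv))
tp=env.observe()['tool_pos']; d=x[:2]-tp[:2]; print("gold rel tool",d,np.hypot(*d),np.degrees(np.arctan2(d[1],d[0])))
```

```text
(array([242.07780922, 261.66825505]), 30.0234375) (array([378.69842833, 215.95437519]), 16.859375)
gold now [0.5639 0.0457 0.1687] [np.float64(0.0008797138512137935), np.float64(0.0008797138512138358)]
(array([402.9707027 , 255.23926355]), 23.921875) (array([273.30789958, 212.39741062]), 9.90625)
gold rest [ 0.5567 -0.2757  0.0384] [np.float64(0.009526922025744162), np.float64(0.009526922025744124)]
axle end (array([0.61016577, 0.02698684, 0.10737087]), [np.float64(0.0010141768519044748), np.float64(0.001014176851904537)])
gold rel tool [ 0.05359654 -0.02758523] 0.06027880468658054 -27.234107146606622
```

Run:
```python
from pl import *
print(tri((402.97,255.24),(265.6,206.6)))
t=cv2.imread("pics/top9.png");s=cv2.imread("pics/scene9.png")
f=lambda im,x,y,w:cv2.resize(im[y:y+w,x:x+w],(400,400),interpolation=cv2.INTER_CUBIC)
v=np.hstack([f(t,240,225,33),f(s,335,225,33)]); cv2.imwrite("pics/ring9.png",np.clip(v*1.3,0,255).astype(np.uint8))
```

```text
(array([ 0.56120156, -0.28108539,  0.05050874]), [np.float64(0.00033892624557975426), np.float64(0.0003389262455797369)])
```

View pics/ring9.png

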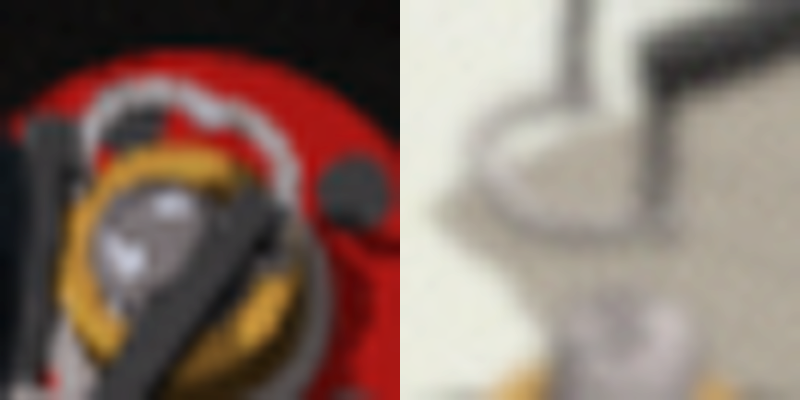

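Run:
```python
from pl import *
T=lambda x,y:(240+x/12.12-.5,225+y/12.12-.5); S=lambda x,y:(335+(x-400)/12.12-.5,225+y/12.12-.5)
for a,b in((T(213,110),S(487,160)),(T(213,110),S(485,140)),(T(213,110),S(495,190))): x,e=tri(a,b); print(x.round(4),e[0])
tp=env.observe()['tool_pos']
k=plane("top",T(213,110),.135); print("kink top@.135",k, "rel",np.hypot(*(k-tp)[:2]),np.degrees(np.arctan2(*(k-tp)[1::-1])), plane("scene",S(487,160),.135))
# ends of arc, top, on z .135
for p in((92,150),(110,105),(150,88),(190,98),(235,112),(265,135),(285,165),(290,195)): print("top",p,plane("top",T(*p),.135)[:2].round(4))
for p in((555,108),(520,112),(495,125),(484,150),(492,185),(515,212),(550,233),(590,238),(620,232)): print("scene",p,plane("scene",S(*p),.135)[:2].round(4))
```

```text
[0.6243 0.0131 0.1354] 0.0017456534393478038
[0.6237 0.0127 0.1384] 0.0021084807390964913
[0.6248 0.0141 0.1309] 0.0008337607458506714
kink top@.135 [0.62323682 0.01450557 0.135     ] rel 0.12726923322291372 -27.497898931014277 [0.62472974 0.01119865 0.135     ]
top (92, 150) [0.619  0.0348]
top (110, 105) [0.6261 0.0311]
top (150, 88) [0.6282 0.0244]
top (190, 98) [0.6257 0.018 ]
top (235, 112) [0.6225 0.011 ]
top (265, 135) [0.618  0.0065]
top (285, 165) [0.6126 0.0038]
top (290, 195) [0.6076 0.0035]
scene (555, 108) [0.6075 0.0089]
scene (520, 112) [0.612  0.0059]
scene (495, 125) [0.6171 0.0056]
scene (484, 150) [0.6231 0.0091]
scene (492, 185) [0.629  0.0163]
scene (515, 212) [0.6318 0.0235]
scene (550, 233) [0.6322 0.0309]
scene (590, 238) [0.629  0.0359]
scene (620, 232) [0.6248 0.038 ]
```

Triangulation puts the axle end at (0.610, 0.027, 0.107), matching its known height. The pliers lie about 2.3° askew in the grip: pivot at 60 mm and -27.2°, ring apex at 128 mm and -27.6°. So the ring centre is about 5.5 mm off in -y. I shift, lower to just above the axle, and look again.

```bash
cat >> pl.py <<'E'
def look(k):
    v=[]
    for n in("top","scene"):
        im=vision.capture(n); cv2.imwrite(f"pics/{n}{k}.png",im[:,:,::-1])
        c=proj(n,[.6102,.027,.108])[0].astype(int)-[16,20]; print(n,"origin",c)
        v.append(cv2.resize(im[c[1]:c[1]+33,c[0]:c[0]+33,::-1],(400,400),interpolation=cv2.INTER_CUBIC))
    cv2.imwrite(f"pics/ring{k}.png",np.clip(np.hstack(v)*1.3,0,255).astype(np.uint8))
E
python3 - <<'E'
from pl import *
env.move_straight([.5104,.0788,.131],max_speed=.05); env.sleep(.35); st()
look(10)
E
```

```text
t19.90 pos [0.5105 0.0787 0.1312] F [ 0.1 -0.4 -1.7] M [ 0.09  0.28 -0.  ] g0.281
top origin [236 223]
scene origin [337 230]
```

View pics/ring10.png

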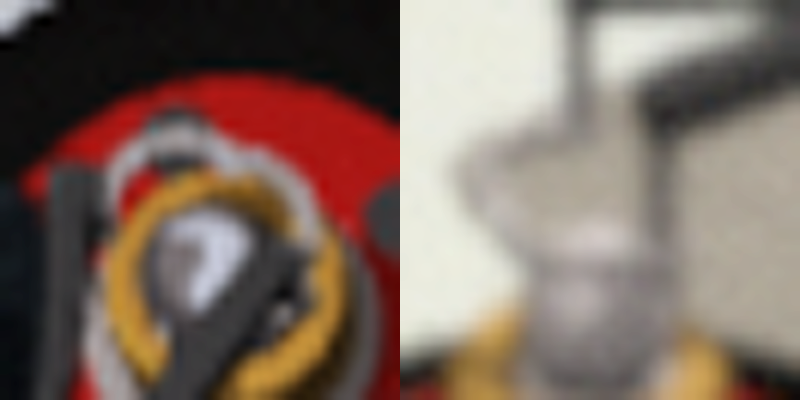

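```bash
cat > m4.py <<'E'
from pl import *
T=lambda x,y:((x+.5)/12.12-.5+236,(y+.5)/12.12-.5+223); S=lambda x,y:((x-400+.5)/12.12-.5+337,(y+.5)/12.12-.5+230)
tp=np.array([.5105,.0787])
for z in(.117,.119,.121):
  print("z",z)
  for nm,p in(("kink",T(226,152)),("larm",T(113,185)),("rarm",T(310,225)),("axle(.108)",T(205,263))):
    k=plane("top",p,z if nm[0]!='a' else .108)[:2]; d=k-tp; print("top",nm,k.round(4),(np.hypot(*d)*1e3).round(1),np.degrees(np.arctan2(d[1],d[0])).round(1))
  for nm,p in(("kink?",S(470,165)),("legfar",S(582,135)),("legnear",S(660,230)),("apexlow",S(500,215))):
    k=plane("scene",p,z)[:2]; d=k-tp; print("scene",nm,k.round(4),(np.hypot(*d)*1e3).round(1),np.degrees(np.arctan2(d[1],d[0])).round(1))
print(tri(T(226,152),S(467,165)),tri(T(226,152),S(475,185)))
E
python3 m4.py
python3 - <<'E'
from pl import *
print(plane("top",(252.4,244.2),.108), plane("scene",(352.8,250.4),.108))
E
```

```text
z 0.117
top kink [0.6255 0.0217] 128.3 -26.4
top larm [0.6221 0.0408] 117.9 -18.7
top rarm [0.6114 0.0091] 122.6 -34.6
top axle(.108) [0.6093 0.0276] 111.2 -27.3
scene kink? [0.6173 0.006 ] 129.2 -34.2
scene legfar [0.5997 0.0126] 111.0 -36.5
scene legnear [0.61   0.0379] 107.6 -22.3
scene apexlow [0.6238 0.0183] 128.4 -28.1
z 0.119
top kink [0.625  0.0215] 127.9 -26.5
top larm [0.6216 0.0407] 117.5 -18.9
top rarm [0.6109 0.009 ] 122.3 -34.8
top axle(.108) [0.6093 0.0276] 111.2 -27.3
scene kink? [0.6195 0.008 ] 129.9 -33.0
scene legfar [0.6019 0.0146] 111.6 -35.1
scene legnear [0.6122 0.0398] 108.9 -20.9
scene apexlow [0.6259 0.0202] 129.4 -26.9
z 0.121
top kink [0.6244 0.0214] 127.5 -26.7
top larm [0.6211 0.0405] 117.0 -19.0
top rarm [0.6105 0.0089] 121.9 -34.9
top axle(.108) [0.6093 0.0276] 111.2 -27.3
scene kink? [0.6216 0.01  ] 130.6 -31.7
scene legfar [0.604  0.0166] 112.3 -33.6
scene legnear [0.6143 0.0417] 110.2 -19.6
scene apexlow [0.628  0.0222] 130.4 -25.7
(array([0.62555551, 0.01817661, 0.12622502]), [np.float64(0.0037553236433931648), np.float64(0.003755323643393019)]) (array([0.62578735, 0.01897965, 0.12326177]), [np.float64(0.0029580687316872784), np.float64(0.002958068731687303)])
[0.60937049 0.02773112 0.108     ] [0.61135633 0.02669941 0.108     ]
```

The apex bearing (-26.6°), leg midpoint (-28°) and axle bearing (-27.4° at 112.4 mm) agree within about 1 mm. I lower slowly with force checks.

Run:
```python
from pl import *
B=np.array([.1,-.3,-1.7])
for z in(.127,.123,.1195,.1165,.114,.112):
    env.move_straight([.5104,.0788,z],max_speed=.04); o=st(); f=np.array(o['contact_force'])-B
    if np.abs(f).max()>2.5: print("contact");break
look(11)
```

```text
t20.25 pos [0.5101 0.0788 0.1267] F [ 0.3  0.1 -2. ] M [-0.04  0.2   0.02] g0.285
 t20.50 pos [0.5102 0.0788 0.1227] F [ 0.2  0.3 -2.7] M [0.05 0.2  0.03] g0.282
 t20.75 pos [0.5103 0.0788 0.1193] F [ 0.6  0.4 -1.3] M [0.04 0.24 0.03] g0.284
 t21.00 pos [0.5103 0.0788 0.1163] F [ 0.1  0.2 -1.6] M [0.01 0.26 0.04] g0.282
 t21.25 pos [0.5103 0.0788 0.1139] F [-1.2 -0.1 -2. ] M [0.08 0.17 0.04] g0.286
 t21.50 pos [0.5104 0.0788 0.1119] F [-0.4 -0.6 -1.6] M [ 0.1   0.23 -0.02] g0.287
top origin [236 223]
scene origin [337 230]
```

View pics/ring11.png

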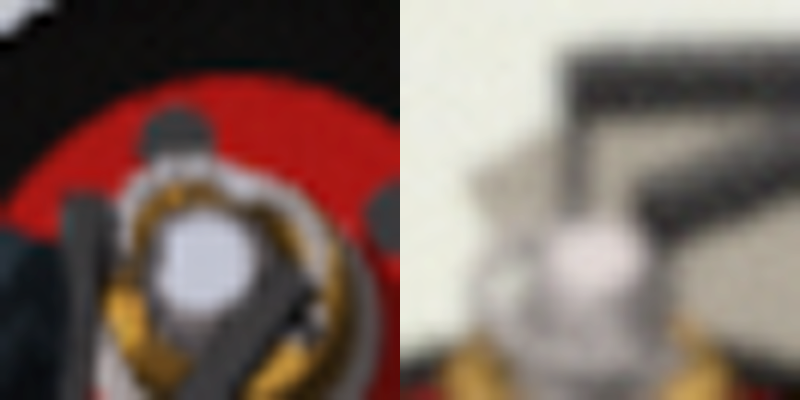

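No contact, and the ring is around the axle in both views. I continue in fine steps down to the collar.

Run:
```python
from pl import *
B=np.array([.1,-.3,-1.7])
for z in(.109,.1065,.105,.104,.103,.102,.1015,.101,.1005,.100,.0995,.099):
    env.move_straight([.5104,.0788,z],max_speed=.04); env.sleep(.1); o=st(); f=np.array(o['contact_force'])-B
    if np.abs(f).max()>2.2: 
        env.sleep(.1); o=st(" re"); f=np.array(o['contact_force'])-B
        if np.abs(f).max()>2.0: print("contact");break
look(12)
```

```text
t21.95 pos [0.5104 0.0787 0.109 ] F [-0.3 -0.5 -1.4] M [0.08 0.23 0.  ] g0.283
 t22.30 pos [0.5104 0.0788 0.1065] F [-0.   0.2 -1.6] M [ 0.05  0.17 -0.02] g0.281
 t22.65 pos [0.5104 0.0788 0.105 ] F [ 1.2  0.1 -1.9] M [ 0.07  0.23 -0.01] g0.287
 t23.00 pos [0.5104 0.0788 0.104 ] F [-0.2 -0.2 -2.1] M [ 0.02  0.2  -0.01] g0.288
 t23.35 pos [0.5104 0.0788 0.103 ] F [ 0.4 -0.6 -1.7] M [ 0.12  0.24 -0.02] g0.285
 t23.70 pos [0.5104 0.0788 0.102 ] F [ 0.5 -0.3 -1.9] M [0.03 0.17 0.04] g0.286
 t24.05 pos [0.5104 0.0788 0.1015] F [ 0.2  0.6 -1.7] M [ 0.01  0.22 -0.01] g0.283
 t24.40 pos [0.5104 0.0788 0.101 ] F [-0.  -0.8 -1.8] M [0.06 0.2  0.01] g0.281
 t24.75 pos [0.5104 0.0788 0.1005] F [-0.1 -0.3 -1.2] M [0.02 0.18 0.04] g0.287
 t25.10 pos [0.5104 0.0788 0.1   ] F [-0.6  0.4 -1.2] M [ 0.05  0.17 -0.  ] g0.287
 t25.45 pos [0.5104 0.0788 0.0995] F [-0.1  0.  -1.1] M [0.09 0.21 0.02] g0.285
 t25.80 pos [0.5104 0.0788 0.099 ] F [-0.6  0.1 -0.7] M [0.09 0.28 0.06] g0.285
top origin [236 223]
scene origin [337 230]
```

View pics/ring12.png

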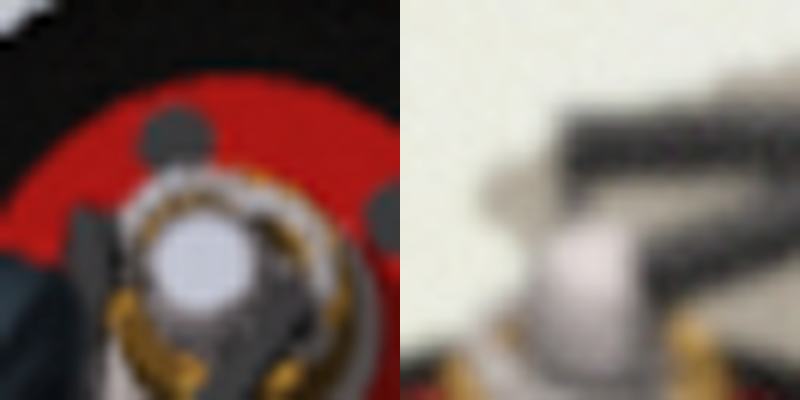

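Run:
```python
from pl import *
def avg(t):
    F=[]
    for _ in range(12): env.sleep(.03); o=env.observe(); F.append(np.r_[o['contact_force'],o['torque']])
    print(t,"t%.2f"%o['time'],np.round(o['tool_pos'],4),np.mean(F,0).round(2),"g%.4f"%o['gripper_width'])
avg("low")
env.move_straight([.5104,.0788,.0984],max_speed=.04); avg("lower")
env.move_straight([.5104,.0788,.1008],max_speed=.04); env.sleep(.2); avg("hold")
look(13)
im=cv2.imread("pics/scene13.png"); cv2.imwrite("pics/s13c.png",cv2.resize(im[195:305,300:430],None,fx=6,fy=5.4545/1.0,interpolation=cv2.INTER_CUBIC))
```

```text
low t26.30 [0.5104 0.0788 0.099 ] [-0.66  0.29 -0.44  0.08  0.27 -0.01] g0.2828
lower t26.95 [0.5104 0.0788 0.0984] [-0.69  0.55  0.21  0.1   0.27 -0.01] g0.2810
hold t27.80 [0.5104 0.0788 0.1008] [-0.05  0.01 -1.42  0.05  0.2   0.  ] g0.2842
top origin [236 223]
scene origin [337 230]
```

View pics/ring13.png

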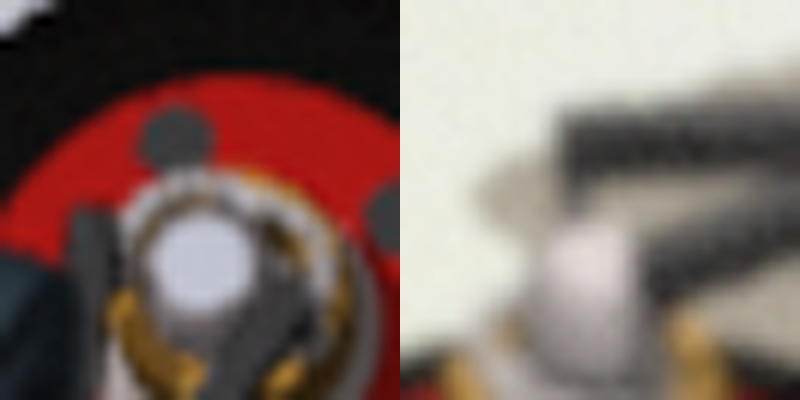

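View pics/s13c.png

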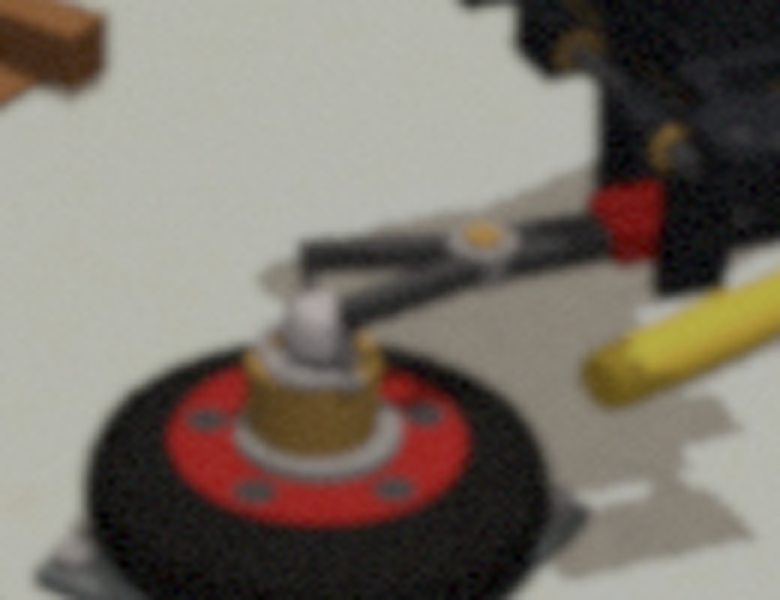

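Run:
```python
from pl import *
def gold(f,b):
    im=cv2.imread(f)[:,:,::-1]; g=cv2.GaussianBlur(up(im,b).astype(np.float32),(0,0),3)
    c=contours(((g[...,0]-g[...,2]>45)&(g[...,1]>.6*g[...,0])).astype(np.uint8))[0]; M=cv2.moments(c); return topx([[M['m10']/M['m00'],M['m01']/M['m00']]],b)[0]
t=gold("pics/top13.png",(232,254,252,275)); s=gold("pics/scene13.png",(372,228,390,246)); x,e=tri(t,s); print(t,s,x.round(4),e[0],"z-tcp",x[2]-.1008)
d=cv2.absdiff(cv2.imread("pics/scene13.png"),cv2.imread("pics/scene0.png")); 
a=cv2.imread("pics/scene13.png"); cv2.imwrite("pics/fin.png",a)
```

```text
[242.05627615 266.42141746] [379.97675402 237.5146344 ] [0.5637 0.0508 0.1244] 0.000734427213669774 z-tcp 0.023648720489037947
```

View pics/fin.png

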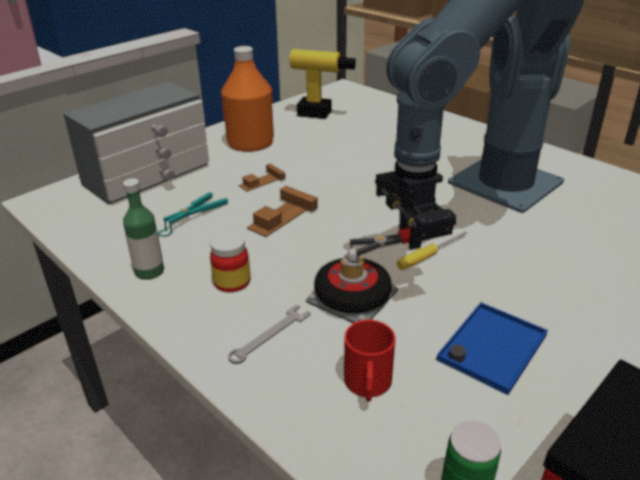

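Everything else is where it was, the pliers are level (pivot height above the TCP within 0.7 mm of its value on the rest), and the sideways forces are near zero. I hand in.

Run:
```python
from h import *
st("before"); env.job_done(); print("done")
```

```text
before t27.90 pos [0.5104 0.0788 0.1008] F [-0.4 -0.6 -1.9] M [-0.02  0.21  0.  ] g0.284
the job is handed in; nothing more can be done
done
```

The brass collar is seated on the hub and released. The red pliers are squeezed, with the spread ring around the axle at the groove, and I handed the job in at 27.9 s of the 51 s allowed.

**Last checks**
- **Collar:** it met the hub at the expected height (TCP 63.5 mm) and sits flat in the picture.
- **Ring height:** a light touch found the collar top at TCP about 99.7 mm, with at most about 2 N of push. I then raised to 100.8 mm, which puts the ring's mid-thickness at about 90.6 mm, roughly 1 mm clear of the collar.
- **Ring fit:** sideways force was under 1 N, so the ring is not bearing on the axle. The pivot stands within 0.7 mm of its rest height above the TCP, so the pliers are close to level.
- **Bystanders:** slug, mug, jar, screwdriver, wrench and the look-alikes are where they were.

**Checks that disagreed**
- The two cameras differed by 2 to 5 mm at the wheel. I settled it by comparing collar and axle in one picture, then by triangulating the axle end, which came out at its known height.
- The pliers lay about 2° askew in the grip, which put the ring 5.5 mm off. I corrected that before lowering.
- The gripper read about 25 mm on the squeezed handles instead of 28 mm. It also read 41 mm on the 42 mm collar, so I took this as the pads giving under load. I did not check it further.

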